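# Park the overcap of a mist bottle in the cap holder

## Robot

A 6-joint arm with a two-finger parallel gripper is mounted at the origin on a cart in front of the work surface, level with it; the furniture and walls round the work are solid. World frame = base frame: x ahead of the robot, y to its left, z up, the work surface at z = 0. Lengths are in m, angles in rad, forces in N, time in s.
With the tool pointing down it reaches from about 0.3 to 0.85 m from the base axis. Payload 4.2 kg.
Tool frame: the origin (TCP) lies at the very end of the fingers, on their centre line; the grasp point (between the pads) lies env.grip_point_offset behind it (env.grip_point_offset is the distance from the TCP to the grasp point, in m); z points along the fingers, y is the direction in which the jaws open and shut (so a half turn about z gives the same grasp; the last joint's range is limited). The gripper opens to 91 mm and grips with 3 to 60 N. Pads are 32 mm wide; open, the fingers measure 118 mm over their backs; the gripper's body (76 mm by 178 mm) begins 60 mm behind the grasp point.
Start: joints at [-1.181, 0.32, 1.565, -0, 1.257, -0.02], TCP at [0.229, -0.527, 0.214] pointing down, gripper open.
Joint ranges: [-3.11, 3.11], [-0.84, 2.01], [0.21, 2.61], [-1.34, 4.49], [0.05, 2.63], [-2.56, 2.56]. Speed limits (rad/s): [2.57, 2.57, 3.14, 3.14, 3.14, 3.14].

## Interface

Orientations are given as a unit quaternion [w, x, y, z].
In Python, from station import env, viewer, job gives the robot as it stands.
- The arm moves only by the tool step_arm, never from a script. Its argument "commands" is a list of rows, each an object with "linear": the shift along the world's x, y, z in mm, a list of three; "rot": the turn, a rotation vector about the world's x, y, z in degrees, a list of three; "grip": the opening, from -1 (shut) to 1 (fully open), so that 0 is half open. In form: [{"linear": [x, y, z], "rot": [rx, ry, rz], "grip": grip}, ...]. A call has 1 to 12 rows; each row is the pose to reach, as a shift and turn from the pose commanded when the call began; what a row does not reach only later rows make up. A row lasts 1/10 s, in which the tool goes at most 50 mm and 8.59 degrees, less where a joint would pass 70% of its speed; a pose out of reach is approached as far as the arm can. A call with a gripper value outside its range is refused whole. The fingers move at their own pace and stop on an object; "grip_force" is the grip in N (left out, the last holds). Time passes only in rows, so rows that repeat a pose let the fingers close. It gives the time, the measured TCP pose, the force and the opening at its end, in the units of the state.
- env.observe(): the state, without advancing time (a new reading comes with each control period).
- viewer.grab_frame(name): name is "scene" or "side" or "wrist"; returns the picture (400x640x3 uint8, red, green, blue); there is no depth.
- viewer.calibration(name): a dict with "vertical_fov" (degrees; the focal length in pixels is half the picture's height over the tangent of half this angle, whatever the lens; pixels are square), "cx", "cy" (the principal point, pixels), "k1" (the pictures are not rectified: a ray, as slopes to the right and down, at radius r is drawn at 1 + k1 r^2 times it, then the intrinsics apply), "eye" and "rotation" of the camera in the world; the wrist camera has in their place "tool_from_camera" (4x4, takes a point from camera to tool coordinates, whose origin is the TCP and whose axes are the flange's). Camera axes: x right, y up, looking along -z (the intrinsics and any distortion apply to the point x, -y, -z); pixel columns grow to the right and rows downward; lengths in m; the calibration is good to about 2 mm. A picture is of the moment at which its call begins: read the wrist's pose just before it. calibration takes no time and is no camera call.
- job.close_job(): hands the job in, once; it reports no verdict.
The state is a dict: "clock": time; "q": joint angles; "dq": joint speeds; "joint_torque": joint torques, N m; "tool_pos": TCP position; "eef_rot": TCP orientation; "force": force on the tool from outside, world axes, zero at the start; "wrist_torque": the same for the moment, N m; "gripper_width": finger opening in m.
Only numpy, scipy, OpenCV 4.12 (cv2) and the standard library are available. Lean on these libraries where they do the work, as an engineer would, in place of code of your own. Each camera call takes 0.05 s, during which the arm holds its last target. There are 200 camera calls.

## Task

Two mist bottles stand on the bench, a short stout one and a tall slim one. Lift the loose cap straight off the short stout bottle and set it down, open end down, in the wide well of the cap holder; place it rather than drop it. Leave both bottles standing where they are.

Things in the scene. Friction and masses are not known exactly. Their poses are not given: they have to be found in the camera images.
- cap_center (a point): Centre of the loose grey overcap on the short stout bottle: a round sleeve 50 mm high, 42 mm in diameter (45 mm at a 4 mm bead at the rim), closed on top, open below; z up. It merely rests on the bottle's shoulder over a pump 29 mm wide, 36 mm high, with about 4 mm of play: it comes off straight up, clear after 40 mm. 30 g; grip it across the diameter in any direction.
- stout_bottle: Short stout white mist bottle, loose, about 0.35 kg: round body 74 mm in diameter, 85 mm high to the flat shoulder on which the cap's rim rests (135 mm to the top of the cap). Origin at the centre of its underside, z up.
- slim_bottle: Tall slim white mist bottle with the same kind of grey cap, not to be handled; loose, 49 mm in diameter, 168 mm high with its cap. Origin at the centre of its underside, z up.
- wide_well (a point): Centre of the floor of the cap holder's wide well, 10 mm above the bench. The holder is a fixed aluminium block 120 x 80 mm, 24 mm high, with two round wells 14 mm deep: the wide one 61 mm across and, 57 mm from it along this point's +x (the block's length), a narrow one 31 mm across, too small for the cap. The cap seated in the wide well has its centre 25 mm above this point.

How it is judged:
At the end, for the whole second after the job is handed in: The stout bottle's cap stands at rest in the wide well, open end down: within 12 mm of the well's centre, down on its floor to within 6 mm, upright within 10 degrees. Both bottles stand upright within 10 degrees and within 50 mm of where they stood (horizontal distance between cap_center and wide_well below 0.012 m and z of cap_center in the frame of wide_well between 0.018 and 0.031 m and angle between each of cap_center, stout_bottle, slim_bottle's own z axis and vertical below 0.17 rad and linear speed of cap below 0.02 m/s and distance of each of stout_bottle, slim_bottle from where it was at the start of the episode below 0.05 m); the robot touches nothing.
It fails at once if a bottle is tipped by more than 30 degrees (angle between any of stout_bottle, slim_bottle's own z axis and vertical above 0.52 rad).
It fails at once if the cap is dropped: it falls freely by more than about 25 mm (linear speed of cap above 0.7 m/s and contact force between the fingers and cap below 0.05 N).
It also fails if it takes over 45 s, if anything falls off the work surface, if the arm or the gripper's body presses on something with over 40 N, if the wrist force passes 120 N, or if a joint passes its speed limit or range.

## Working session

There is one attempt and no reset: what is moved stays moved. The work goes in short steps, Python scripts to look and compute and a tool call to move; the robot and the scene stay as the last step left them, time stands still between calls to the robot, and variables do not carry over. Pictures are saved under pics/ and viewed, on a budget of 10 in all, crops included, one or two more only if the job needs it, and the job is handed in when it is done.

Besides the shell and the picture viewer there is one more tool, called after "Emit:" by a JSON object that holds its "op" and its "data". step_arm: Moves the arm, as the interface text tells. Its arguments: {"type":"object","properties":{"commands":{"type":"array"},"grip_force":{"type":"number"}},"required":["commands"]}

```bash
mkdir -p pics
cat > h.py <<'E'
import numpy as np, cv2
from scipy.spatial.transform import Rotation as R
from station import env, viewer, job
def ray(name,u,v,st=None):
    c=viewer.calibration(name); f=200/np.tan(np.radians(c["vertical_fov"]/2))
    d=np.array([(u-c["cx"])/f,(v-c["cy"])/f]); s=d.copy()
    for _ in range(20): s=d/(1+c["k1"]*(s@s))
    d=np.array([s[0],-s[1],-1.])
    if "eye" in c: return np.array(c["eye"]),np.array(c["rotation"]).reshape(3,3)@d
    q=st["eef_rot"]; T=np.array(c["tool_from_camera"]); Rw=R.from_quat([q[1],q[2],q[3],q[0]]).as_matrix()
    return Rw@T[:3,3]+st["tool_pos"],Rw@T[:3,:3]@d
def onz(name,u,v,z,st=None):
    o,d=ray(name,u,v,st); return o+d*(z-o[2])/d[2]
def grab(name,f):
    im=viewer.grab_frame(name); cv2.imwrite("pics/"+f,cv2.cvtColor(im,cv2.COLOR_RGB2BGR)); return im
E
python3 - <<'E'
from h import *
st=env.observe(); print(st, env.grip_point_offset)
for n in("scene","side","wrist"):
    grab(n,n+"0.png"); print(n,viewer.calibration(n))
E
```

```text
{'clock': 0.0, 'q': array([-1.18097508e+00,  3.20294339e-01,  1.56568523e+00, -4.65908108e-05,
        1.25735037e+00, -1.99958776e-02]), 'dq': array([-1.23482858e-03,  4.07636755e-04,  9.47309494e-04, -6.33044701e-05,
        4.65099614e-04, -1.33907222e-03]), 'joint_torque': array([ 6.57786359e-05, -4.12461805e+01, -2.31969362e+01,  7.23748212e-02,
        4.55452956e-02, -1.66270465e-04]), 'tool_pos': array([ 0.22890468, -0.52693232,  0.21311645]), 'eef_rot': array([-8.49759410e-04,  9.79077759e-01,  2.03484609e-01, -1.81485401e-04]), 'force': array([0.26323822, 0.49174953, 0.29336571]), 'wrist_torque': array([-0.04108839,  0.04005427,  0.05221177]), 'gripper_width': 0.09147760938640319} 0.0188
scene {'vertical_fov': 56.75151536882119, 'cx': 321.83163498975165, 'cy': 201.47004074644403, 'k1': -0.0014171239917580582, 'eye': array([0.10921779, 0.44813406, 0.55153753]), 'rotation': array([-0.27849342, -0.1412647 ,  0.45262913,  0.83523204])}
side {'vertical_fov': 42.792890464246824, 'cx': 316.80094479483904, 'cy': 193.46250106591714, 'k1': -0.003238565858462958, 'eye': array([0.09350042, 0.53655662, 0.63790103]), 'rotation': array([-0.27744546, -0.1348484 ,  0.44972248,  0.83820619])}
wrist {'vertical_fov': 63.94512509872998, 'cx': 316.7266379973162, 'cy': 201.9144018429702, 'k1': 0.015964437116739044, 'tool_from_camera': array([[-8.70670059e-04,  9.70112954e-01,  2.42652216e-01,
         6.64985530e-02],
       [ 9.99999383e-01,  1.01218747e-03, -4.58543725e-04,
        -3.52873767e-04],
       [-6.90448738e-04,  2.42651667e-01, -9.70113237e-01,
        -1.70141317e-01],
       [ 0.00000000e+00,  0.00000000e+00,  0.00000000e+00,
         1.00000000e+00]])}
```

View pics/scene0.png

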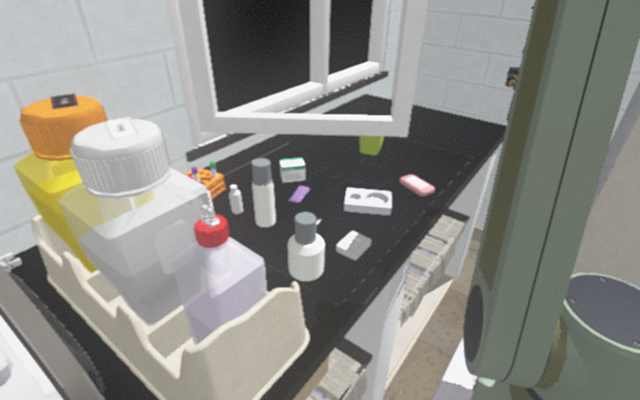

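View pics/side0.png

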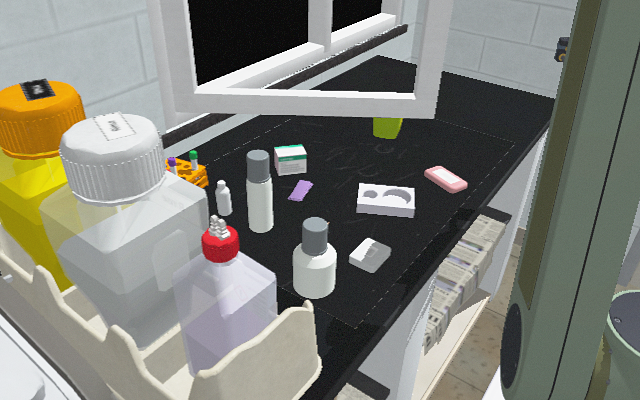

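The scene view shows the stout bottle (cap about (306,225)), the slim bottle (262,190), and the holder (368,200) with its wide well on the right. In the side view the cap is about (315,235), the slim bottle (259,190), the holder (386,199) and the wide well about (398,196). The container with the big bottles stands nearest the camera, and an open window casement hangs over the far side of the bench.

```bash
sed -i 's/np.array(c\["rotation"\]).reshape(3,3)@d/R.from_quat(np.roll(c["rotation"],-1)).as_matrix()@d/' h.py
python3 - <<'E'
from h import *
im=cv2.imread("pics/side0.png")
for n,u,v,z in [("cap top",314,224,.135),("stout base",315,289,0),("slim top",258,156,.168),("slim base",260,226,0),("wide rim c",398,195,.024),("narrow c",372,191,.024),
 ("holder FL",357,209,0),("holder FR",412,215,0),("winbottomL",160,105,.3),("winR",437,117,.3),("red top",217,225,.15),("box R",318,320,.05),("white box",370,245,.02),("purple",300,190,.0)]:
    print(n,onz("side",u,v,z).round(3))
for n,u,v,z in [("cap top",305,220,.135),("slim top",261,163,.168),("wide",379,196,.024),("narrow",357,194,.024)]:
    print("scene",n,onz("scene",u,v,z).round(3))
# window lower frame corner by two views: right bottom corner
for a,b in [((409,135),(437,117)),((196,133),(168,112))]:
    o1,d1=ray("scene",*a);o2,d2=ray("side",*b)
    s=np.linalg.lstsq(np.c_[d1,-d2],o2-o1,rcond=None)[0]; print("win",o1+d1*s[0],o2+d2*s[1])
c=cv2.resize(im[130:310,220:460],None,fx=3.3,fy=3.3,interpolation=cv2.INTER_CUBIC); cv2.imwrite("pics/crop.png",c)
w=cv2.imread("pics/wrist0.png")
E
```

```text
cap top [0.473 0.    0.135]
stout base [0.463 0.006 0.   ]
slim top [ 0.651 -0.067  0.168]
slim base [ 0.658 -0.071  0.   ]
wide rim c [ 0.474 -0.312  0.024]
narrow c [ 0.526 -0.291  0.024]
holder FL [ 0.533 -0.243  0.   ]
holder FR [ 0.429 -0.296  0.   ]
winbottomL [0.72  0.077 0.3  ]
winR [ 0.358 -0.159  0.3  ]
red top [0.58 0.11 0.15]
box R [0.392 0.098 0.05 ]
white box [ 0.437 -0.135  0.02 ]
purple [ 0.674 -0.226  0.   ]
scene cap top [0.466 0.006 0.135]
scene slim top [ 0.648 -0.066  0.168]
scene wide [ 0.473 -0.316  0.024]
scene narrow [ 0.524 -0.288  0.024]
win [ 0.50234226 -0.53181433  0.11731317] [ 0.50073496 -0.53279607  0.11807357]
win [ 1.08391909 -0.20982931  0.07675456] [ 1.08374445 -0.21079324  0.07773186]
```

View pics/crop.png

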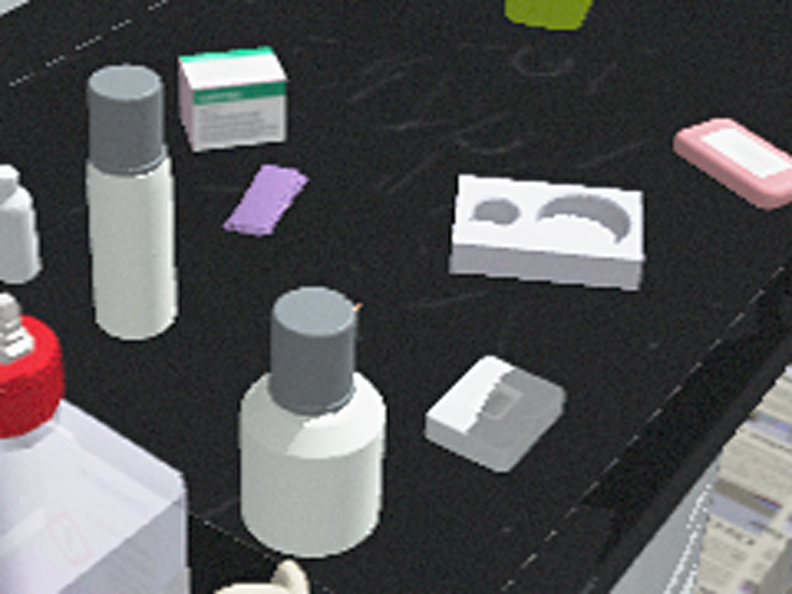

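The crop confirms the stout bottle's cap, and the wide well is the right-hand one, about crop (585,222). I'll pass over the holder to measure it with the wrist camera, then go on to the bottle.

Emit:
{"op": "step_arm", "data": {"commands": [{"linear": [35, 35, 17], "rot": [0, 0, 7], "grip": 1}, {"linear": [70, 70, 27], "rot": [0, 0, 14], "grip": 1}, {"linear": [105, 105, 37], "rot": [0, 0, 21], "grip": 1}, {"linear": [140, 140, 37], "rot": [0, 0, 21], "grip": 1}, {"linear": [175, 175, 37], "rot": [0, 0, 21], "grip": 1}, {"linear": [210, 210, 37], "rot": [0, 0, 21], "grip": 1}, {"linear": [230, 215, 37], "rot": [0, 0, 21], "grip": 1}, {"linear": [230, 215, 37], "rot": [0, 0, 21], "grip": 1}, {"linear": [230, 215, 37], "rot": [0, 0, 21], "grip": 1}]}}

```text
clock: 1.05
tool_pos: [0.4588, -0.3122, 0.2505]
eef_rot: [-0.0, 0.925, 0.379, -0.001]
force: [-1.0, 0.4, 0.5]
gripper_width: 0.0912
```

Run:
```python
from h import *
st=env.observe(); grab("wrist","w1.png"); print(st["clock"],st["tool_pos"],st["eef_rot"])
def tri(a,b):
    o1,d1=ray("scene",*a);o2,d2=ray("side",*b)
    s=np.linalg.lstsq(np.c_[d1,-d2],o2-o1,rcond=None)[0]; return (o1+d1*s[0]+o2+d2*s[1])/2
print("redpump",tri((209,190),(216,220)),"redcap right",tri((228,230),(239,243)),"whitecap",tri((120,125),(112,125)),"fence",tri((297,286),(313,304)))
```

```text
1.05 [ 0.45881463 -0.31224474  0.2505107 ] [-3.42743628e-04  9.25425340e-01  3.78929346e-01 -6.11567958e-04]
redpump [0.40387805 0.25540093 0.33717717] redcap right [0.43524227 0.20636127 0.24900926] whitecap [0.63060299 0.21675564 0.34855596] fence [0.35877678 0.15920855 0.15490564]
```

View pics/w1.png

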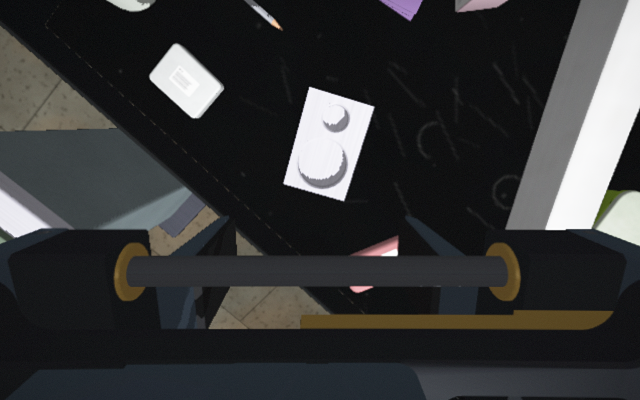

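The holder's top is the white quad at about (308,88),(374,107),(345,201),(284,185), with the wide well about (323,163) and the narrow one (335,118). The window casement is the bright bar at right, with its inner edge about (510,220)-(580,0).

Run:
```python
from h import *
st=env.observe(); im=cv2.imread("pics/w1.png"); g=im.min(2)
m=np.zeros_like(g); m[80:208,275:380]=(g[80:208,275:380]>90)
cs,_=cv2.findContours(m,cv2.RETR_EXTERNAL,cv2.CHAIN_APPROX_NONE); c=max(cs,key=cv2.contourArea)
h=cv2.convexHull(c); q=cv2.approxPolyDP(h,6,True)[:,0]; 
r=cv2.boxPoints(cv2.minAreaRect(c))
P=[onz("wrist",*p,.024,st)[:2] for p in q]; print(q.tolist(),np.round(P,4).tolist())
P=np.array([onz("wrist",*p,.024,st)[:2] for p in r]);print("box",P.round(4).tolist(),P.mean(0),[np.linalg.norm(P[i]-P[i-1]).round(4) for i in range(4)])
ce=P.mean(0)
for u,v in((323,163),(335,118)): print(onz("wrist",u,v,.024,st)[:2])
for z in(.08,.117):
  print("win",z,[onz("wrist",u,v,z,st)[:2].round(3).tolist() for u,v in((510,220),(545,110),(580,0))])
crop=cv2.resize(im[75:215,260:400],None,fx=4,fy=4,interpolation=cv2.INTER_CUBIC); cv2.imwrite("pics/c1.png",crop)
```

```text
[[309, 87], [374, 107], [343, 201], [283, 183]] [[0.5269, -0.2316], [0.5647, -0.3023], [0.4586, -0.3581], [0.4221, -0.2875]]
box [[0.4193, -0.2842], [0.5276, -0.231], [0.5657, -0.3017], [0.4586, -0.3612]] [ 0.49281873 -0.29453471] [np.float64(0.0865), np.float64(0.1207), np.float64(0.0803), np.float64(0.1225)]
[ 0.47518264 -0.30574125]
[ 0.5234981  -0.27813151]
win 0.08 [[0.579, -0.492], [0.675, -0.423], [0.755, -0.365]]
win 0.117 [[0.571, -0.468], [0.657, -0.406], [0.728, -0.354]]
```

View pics/c1.png

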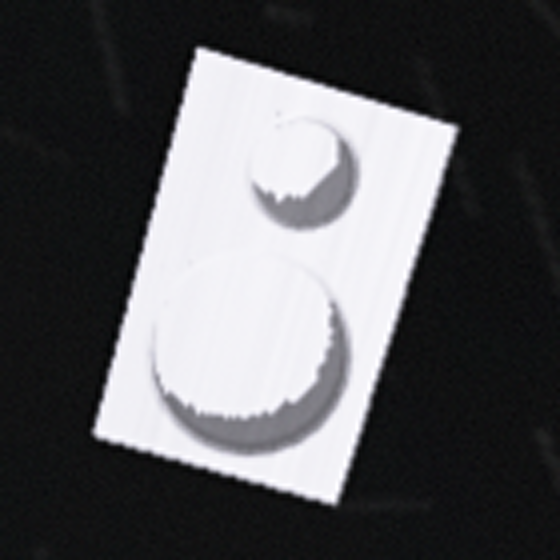

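Wide well centre by wrist view: (0.475, -0.306). The well spacing comes to 55.7 mm (57 expected) and the block to about 121 x 83 mm, so it holds up. Next is a look over the bottle.

Emit:
{"op": "step_arm", "data": {"commands": [{"linear": [0, 45, 0], "rot": [0, 0, 0], "grip": 1}, {"linear": [0, 90, 0], "rot": [0, 0, 0], "grip": 1}, {"linear": [0, 135, 0], "rot": [0, 0, 0], "grip": 1}, {"linear": [0, 180, 0], "rot": [0, 0, 0], "grip": 1}, {"linear": [0, 225, 0], "rot": [0, 0, 0], "grip": 1}, {"linear": [0, 265, 0], "rot": [0, 0, 0], "grip": 1}, {"linear": [0, 295, 0], "rot": [0, 0, 0], "grip": 1}, {"linear": [0, 295, 0], "rot": [0, 0, 0], "grip": 1}, {"linear": [0, 295, 0], "rot": [0, 0, 0], "grip": 1}, {"linear": [0, 295, 0], "rot": [0, 0, 0], "grip": 1}]}}

```text
clock: 2.1
tool_pos: [0.4589, -0.0188, 0.251]
eef_rot: [0.0, 0.926, 0.378, -0.0]
force: [-0.1, -0.2, -0.0]
gripper_width: 0.0914
```

Run:
```python
from h import *
st=env.observe(); grab("wrist","w2.png"); print(st["clock"],st["tool_pos"],st["eef_rot"],st["q"])
```

```text
2.1 [ 0.4588608  -0.01883254  0.25099307] [ 3.00995239e-04  9.25977133e-01  3.77579450e-01 -1.29725363e-04] [-6.55837596e-02  1.11956907e-01  1.74463788e+00 -6.82523249e-04
  1.28496789e+00  7.31043253e-01]
```

View pics/w2.png

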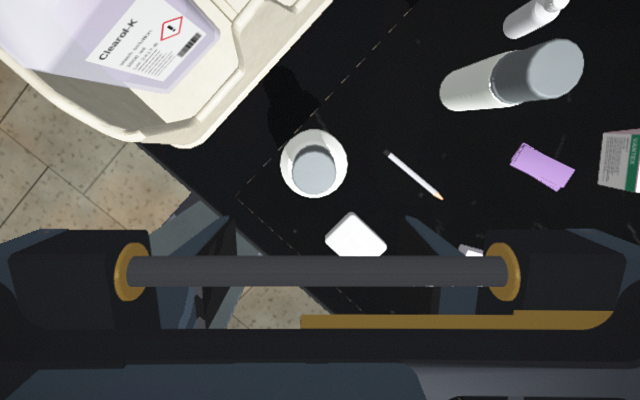

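The stout cap's grey top is at about (314,171) inside the white shoulder (313,163). The container rim is upper left, its nearest point about (190,147). The slim cap is at (545,70).

Run:
```python
from h import *
st=env.observe(); im=cv2.imread("pics/w2.png")[120:205,270:355].astype(int)
b,g,r=im[...,0],im[...,1],im[...,2]
m=((g>80)&(g<205)&(b-r>4)).astype(np.uint8); m=cv2.morphologyEx(m,cv2.MORPH_OPEN,np.ones((3,3),np.uint8))
c=max(cv2.findContours(m,0,1)[0],key=cv2.contourArea)
print("cap enc",cv2.minEnclosingCircle(c),cv2.boundingRect(c),im[50,44],im[20,44])
m2=(g>205).astype(np.uint8)|m; c=max(cv2.findContours(m2,0,1)[0],key=cv2.contourArea); print("body",cv2.minEnclosingCircle(c),cv2.boundingRect(c))
(x,y),rr=cv2.minEnclosingCircle(c); print("body centre z.085",onz("wrist",270+x,120+y,.085,st))
for u,v in((314,170),(313,173),(292,173),(337,173)): print((u,v),onz("wrist",u,v,.135,st))
for z in (.1,.15): print("container",[onz("wrist",u,v,z,st)[:2].round(3) for u,v in((190,147),(240,90),(330,5))])
crop=cv2.resize(im[:,:].astype(np.uint8),None,fx=6,fy=6,interpolation=cv2.INTER_CUBIC); cv2.imwrite("pics/c2.png",crop)
```

```text
cap enc ((43.5, 50.5), 23.162569046020508) (22, 30, 44, 43) [206 203 193] [182 187 184]
body ((43.5, 44.5), 33.50382995605469) (10, 13, 68, 65)
body centre z.085 [4.72606655e-01 9.35702391e-05 8.50000000e-02]
(314, 170) [0.47435318 0.00054469 0.135     ]
(313, 173) [ 0.47177744 -0.00070309  0.135     ]
(292, 173) [0.45858027 0.01282271 0.135     ]
(337, 173) [ 0.4868595  -0.01616702  0.135     ]
container [array([0.401, 0.101]), array([0.476, 0.1  ]), array([0.586, 0.09 ])]
container [array([0.418, 0.089]), array([0.481, 0.089]), array([0.574, 0.08 ])]
```

View pics/c2.png

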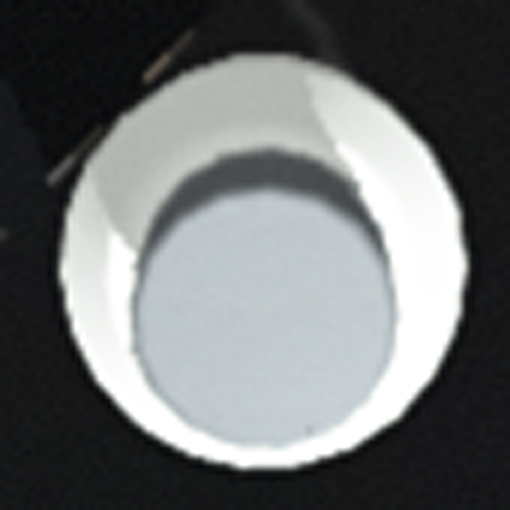

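The cap's top disc is centred at (314.3,172.7), giving (0.4725, -0.0015). It agrees with the body centre (0.4726, 0.0001). I'll turn 20 degrees away from the container and descend with the fingertips at z ≈ 0.108. Gripping that high keeps the fingers above the holder when placing.

Emit:
{"op": "step_arm", "data": {"commands": [{"linear": [7, 8, -20], "rot": [0, 0, 7], "grip": 1}, {"linear": [14, 17, -50], "rot": [0, 0, 14], "grip": 1}, {"linear": [14, 17, -80], "rot": [0, 0, 20], "grip": 1}, {"linear": [14, 17, -110], "rot": [0, 0, 20], "grip": 1}, {"linear": [14, 17, -130], "rot": [0, 0, 20], "grip": 1}, {"linear": [14, 17, -143], "rot": [0, 0, 20], "grip": 1}, {"linear": [14, 17, -143], "rot": [0, 0, 20], "grip": 1}, {"linear": [14, 17, -143], "rot": [0, 0, 20], "grip": 1}]}}

```text
clock: 2.95
tool_pos: [0.4735, -0.0013, 0.1082]
eef_rot: [0.0, 0.846, 0.533, 0.0]
force: [-0.8, 0.0, 0.2]
gripper_width: 0.091
```

Emit:
{"op": "step_arm", "data": {"commands": [{"linear": [0, 0, 0], "rot": [0, 0, 0], "grip": -0.1}, {"linear": [0, 0, 0], "rot": [0, 0, 0], "grip": -0.2}, {"linear": [0, 0, 0], "rot": [0, 0, 0], "grip": -0.4}, {"linear": [0, 0, 0], "rot": [0, 0, 0], "grip": -0.6}, {"linear": [0, 0, 0], "rot": [0, 0, 0], "grip": -0.6}, {"linear": [0, 0, 0], "rot": [0, 0, 0], "grip": -0.6}, {"linear": [0, 0, 0], "rot": [0, 0, 0], "grip": -0.6}, {"linear": [0, 0, 0], "rot": [0, 0, 0], "grip": -0.6}], "grip_force": 10}}

```text
clock: 3.75
tool_pos: [0.4731, -0.0004, 0.108]
eef_rot: [0.0, 0.846, 0.534, 0.0]
force: [-0.3, -0.4, 0.8]
gripper_width: 0.0413
```

Opening 41.3 mm, so the cap is held. I'll lift straight up.

Emit:
{"op": "step_arm", "data": {"commands": [{"linear": [0, 0, 8], "rot": [0, 0, 0], "grip": -0.6}, {"linear": [0, 0, 18], "rot": [0, 0, 0], "grip": -0.6}, {"linear": [0, 0, 30], "rot": [0, 0, 0], "grip": -0.6}, {"linear": [0, 0, 42], "rot": [0, 0, 0], "grip": -0.6}, {"linear": [0, 0, 56], "rot": [0, 0, 0], "grip": -0.6}, {"linear": [0, 0, 72], "rot": [0, 0, 0], "grip": -0.6}, {"linear": [0, 0, 90], "rot": [0, 0, 0], "grip": -0.6}, {"linear": [0, 0, 90], "rot": [0, 0, 0], "grip": -0.6}, {"linear": [0, 0, 90], "rot": [0, 0, 0], "grip": -0.6}]}}

```text
clock: 4.65
tool_pos: [0.4732, -0.0004, 0.1983]
eef_rot: [0.0, 0.846, 0.533, 0.0]
force: [-0.3, -0.2, -0.4]
gripper_width: 0.0415
```

Run:
```python
from h import *
st=env.observe(); s=grab("side","s3.png"); print(st["clock"],st["tool_pos"],st["gripper_width"])
cv2.imwrite("pics/c3.png",cv2.resize(cv2.cvtColor(s[90:320,200:460],cv2.COLOR_RGB2BGR),None,fx=2.5,fy=2.5))
```

```text
4.65 [ 4.73160429e-01 -4.18907667e-04  1.98333931e-01] 0.041522376499030816
```

View pics/c3.png

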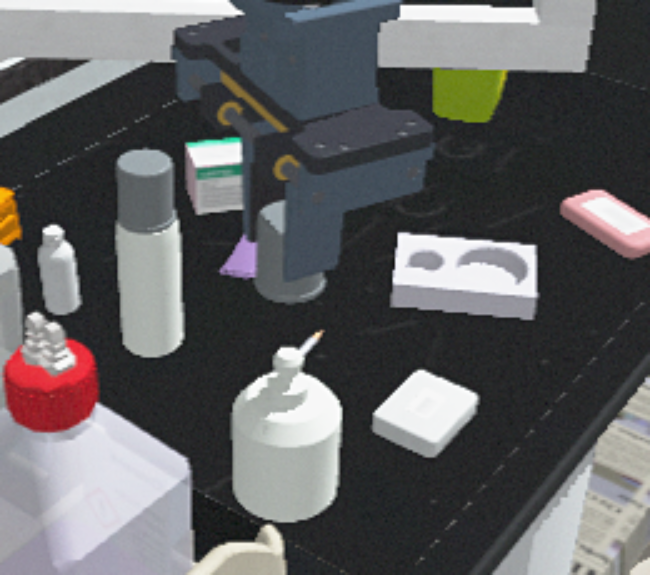

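The cap is held upright and clear of the pump, and the bottle still stands. I'll go over the holder for a second measurement of the well.

Emit:
{"op": "step_arm", "data": {"commands": [{"linear": [0, -20, 0], "rot": [0, 0, 0], "grip": -0.6}, {"linear": [0, -55, 0], "rot": [0, 0, 0], "grip": -0.6}, {"linear": [0, -95, 0], "rot": [0, 0, 0], "grip": -0.6}, {"linear": [0, -135, 0], "rot": [0, 0, 0], "grip": -0.6}, {"linear": [0, -175, 0], "rot": [0, 0, 0], "grip": -0.6}, {"linear": [-4, -215, 0], "rot": [0, 0, 0], "grip": -0.6}, {"linear": [-8, -255, 0], "rot": [0, 0, 0], "grip": -0.6}, {"linear": [-8, -290, 0], "rot": [0, 0, 0], "grip": -0.6}, {"linear": [-8, -315, 0], "rot": [0, 0, 0], "grip": -0.6}, {"linear": [-8, -322, 0], "rot": [0, 0, 0], "grip": -0.6}, {"linear": [-8, -322, 0], "rot": [0, 0, 0], "grip": -0.6}, {"linear": [-8, -322, 0], "rot": [0, 0, 0], "grip": -0.6}]}}

```text
clock: 5.9
tool_pos: [0.4648, -0.3212, 0.1973]
eef_rot: [-0.001, 0.846, 0.534, -0.0]
force: [0.0, 0.2, 0.0]
gripper_width: 0.0414
```

Run:
```python
from h import *
st=env.observe(); grab("wrist","w4.png"); print(st["clock"],st["tool_pos"],st["gripper_width"])
```

```text
5.9 [ 0.46480329 -0.32121315  0.19734334] 0.04135153011475364
```

View pics/w4.png

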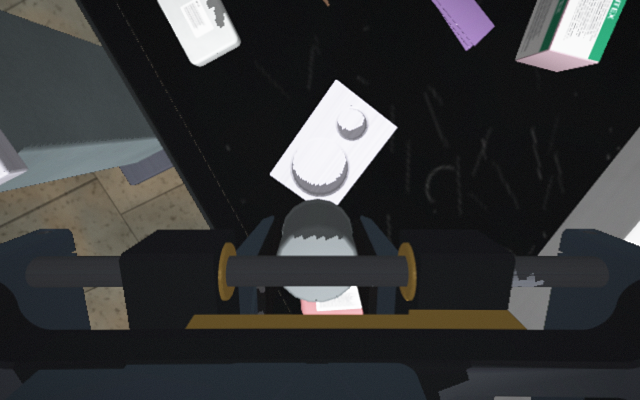

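The well's rim is at about (320,168), the narrow well (352,124), and the cap at (320,215-300) between the fingers.

Run:
```python
from h import *
st=env.observe(); g=cv2.imread("pics/w4.png").min(2)
m=np.zeros_like(g); m[78:200,266:400]=g[78:200,266:400]>90
q=[(336,80),(397,127),(270,175)]
P=np.array([onz("wrist",*p,.024,st)[:2] for p in q]); print(P.round(4).tolist(),np.linalg.norm(P[0]-P[1]),np.linalg.norm(P[0]-P[2]))
a=(P[0]-P[2])/np.linalg.norm(P[0]-P[2]); c=(P[1]+P[2])/2; print("axis",a,"centre",c)
for off in (.0285,.022): print(c-a*off)
for u,v in((320,168),(352,123)): print(onz("wrist",u,v,.024,st)[:2])
roi=g[135:205,285:355]; mm=((roi>70)&(roi<190)).astype(np.uint8); mm=cv2.morphologyEx(mm,cv2.MORPH_OPEN,np.ones((3,3),np.uint8))
n,l,s,_=cv2.connectedComponentsWithStats(mm); print(s[1:]+np.array([285,135,0,0,0]))
crop=cv2.resize(cv2.imread("pics/w4.png")[70:215,260:405],None,fx=4,fy=4,interpolation=cv2.INTER_CUBIC); cv2.imwrite("pics/c4.png",crop)
```

```text
[[0.5277, -0.2316], [0.5658, -0.3009], [0.4228, -0.2886]] 0.07911145947232111 0.11932020823504894
axis [0.87840228 0.47792199] centre [ 0.49433234 -0.29477814]
[ 0.46929787 -0.30839891]
[ 0.47500749 -0.30529242]
[ 0.47497728 -0.30507476]
[ 0.52516592 -0.27695609]
[[342 135  13   6  61]
 [292 164  56  33 665]]
```

View pics/c4.png

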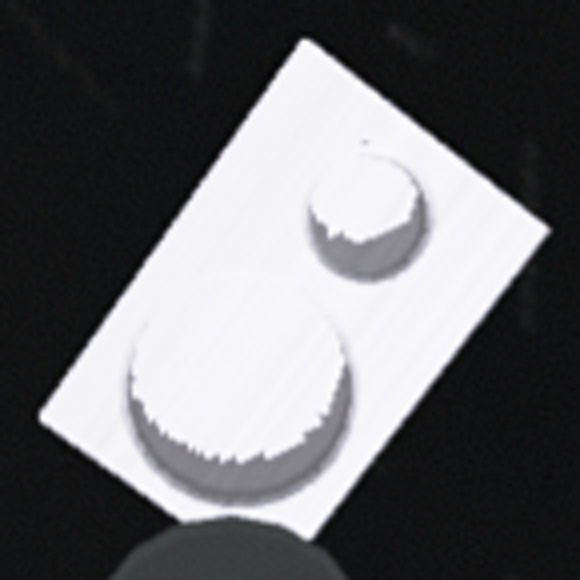

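The second measurement gives (0.475, -0.305), in agreement with the first. I'll move over it and descend to just above the block.

Emit:
{"op": "step_arm", "data": {"commands": [{"linear": [5, 8, 0], "rot": [0, 0, 0], "grip": -0.6}, {"linear": [10, 16, -15], "rot": [0, 0, 0], "grip": -0.6}, {"linear": [10, 16, -40], "rot": [0, 0, 0], "grip": -0.6}, {"linear": [10, 16, -70], "rot": [0, 0, 0], "grip": -0.6}, {"linear": [10, 16, -100], "rot": [0, 0, 0], "grip": -0.6}, {"linear": [10, 16, -125], "rot": [0, 0, 0], "grip": -0.6}, {"linear": [10, 16, -138], "rot": [0, 0, 0], "grip": -0.6}, {"linear": [10, 16, -142], "rot": [0, 0, 0], "grip": -0.6}, {"linear": [10, 16, -142], "rot": [0, 0, 0], "grip": -0.6}, {"linear": [10, 16, -142], "rot": [0, 0, 0], "grip": -0.6}]}}

```text
clock: 6.95
tool_pos: [0.4761, -0.3067, 0.0573]
eef_rot: [0.001, 0.846, 0.534, 0.001]
force: [0.7, 0.4, 0.1]
gripper_width: 0.0411
```

Run:
```python
from h import *
st=env.observe(); s=grab("side","s5.png"); print(st["clock"],st["tool_pos"],st["gripper_width"],st["force"])
cv2.imwrite("pics/c5.png",cv2.resize(cv2.cvtColor(s[130:240,320:450],cv2.COLOR_RGB2BGR),None,fx=5,fy=5,interpolation=cv2.INTER_CUBIC))
```

```text
6.95 [ 0.47605294 -0.30671857  0.05726133] 0.04110541397804235 [0.68051581 0.37599272 0.07042536]
```

View pics/c5.png

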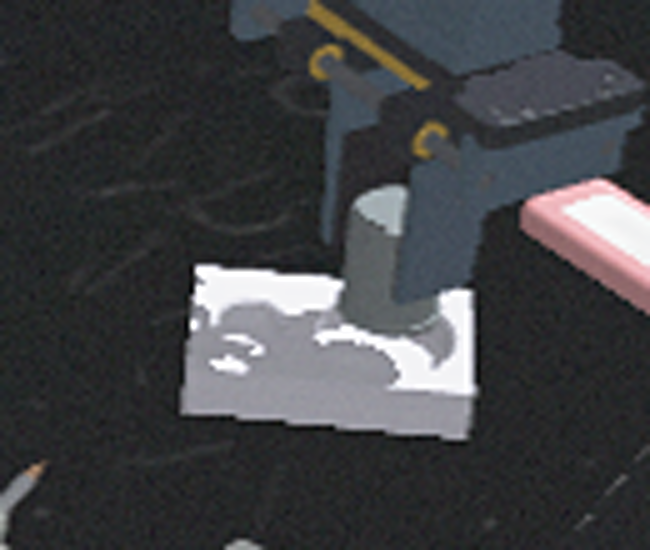

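The cap hangs upright just above the wide well, with its rim at about crop (390,318). I'll lower it slowly.

Emit:
{"op": "step_arm", "data": {"commands": [{"linear": [-1, 2, -4], "rot": [0, 0, 0], "grip": -0.6}, {"linear": [-1, 2, -9], "rot": [0, 0, 0], "grip": -0.6}, {"linear": [-1, 2, -14], "rot": [0, 0, 0], "grip": -0.6}, {"linear": [-1, 2, -18], "rot": [0, 0, 0], "grip": -0.6}, {"linear": [-1, 2, -21], "rot": [0, 0, 0], "grip": -0.6}, {"linear": [-1, 2, -23], "rot": [0, 0, 0], "grip": -0.6}, {"linear": [-1, 2, -23], "rot": [0, 0, 0], "grip": -0.6}, {"linear": [-1, 2, -23], "rot": [0, 0, 0], "grip": -0.6}]}}

```text
clock: 7.8
tool_pos: [0.4742, -0.3045, 0.033]
eef_rot: [0.0, 0.846, 0.533, 0.0]
force: [-0.4, -0.2, 1.3]
gripper_width: 0.0409
```

Emit:
{"op": "step_arm", "data": {"commands": [{"linear": [0, 0, -1], "rot": [0, 0, 0], "grip": -0.6}, {"linear": [0, 0, -1], "rot": [0, 0, 0], "grip": -0.6}, {"linear": [0, 0, -1], "rot": [0, 0, 0], "grip": -0.6}]}}

```text
clock: 8.1
tool_pos: [0.4742, -0.3046, 0.0329]
eef_rot: [0.0, 0.846, 0.533, 0.0]
force: [-0.6, 0.8, 6.0]
gripper_width: 0.0413
```

The force rose to 6 N upward at the expected height, so the cap is on the floor. Now I'll release and retreat.

Emit:
{"op": "step_arm", "data": {"commands": [{"linear": [0, 0, 0], "rot": [0, 0, 0], "grip": 0.0}, {"linear": [0, 0, 0], "rot": [0, 0, 0], "grip": 0.2}, {"linear": [0, 0, 0], "rot": [0, 0, 0], "grip": 0.5}, {"linear": [0, 0, 0], "rot": [0, 0, 0], "grip": 0.6}, {"linear": [0, 0, 0], "rot": [0, 0, 0], "grip": 0.6}, {"linear": [0, 0, 10], "rot": [0, 0, 0], "grip": 0.6}, {"linear": [0, 0, 30], "rot": [0, 0, 0], "grip": 0.6}, {"linear": [0, 0, 60], "rot": [0, 0, 0], "grip": 0.6}, {"linear": [0, 0, 100], "rot": [0, 0, 0], "grip": 0.6}, {"linear": [0, 0, 140], "rot": [0, 0, 0], "grip": 0.6}, {"linear": [-10, -20, 165], "rot": [0, 0, 0], "grip": 0.6}, {"linear": [-10, -20, 165], "rot": [0, 0, 0], "grip": 0.6}]}}

```text
clock: 9.3
tool_pos: [0.4654, -0.3273, 0.2021]
eef_rot: [0.005, 0.846, 0.533, 0.001]
force: [-0.0, 0.6, -0.3]
gripper_width: 0.0733
```

Run:
```python
from h import *
st=env.observe(); w=grab("wrist","w6.png"); s=grab("side","s6.png"); print(st["clock"],st["tool_pos"],st["gripper_width"])
a=cv2.resize(cv2.cvtColor(w[60:240,240:420],cv2.COLOR_RGB2BGR),(400,400),interpolation=cv2.INTER_CUBIC)
b=cv2.resize(cv2.cvtColor(s[130:310,220:460],cv2.COLOR_RGB2BGR),(400,300)); b=cv2.copyMakeBorder(b,0,100,0,0,0)
cv2.imwrite("pics/c6.png",np.hstack([a,b]))
```

```text
9.3 [ 0.46543918 -0.32726025  0.20212706] 0.07330736276298336
```

View pics/c6.png

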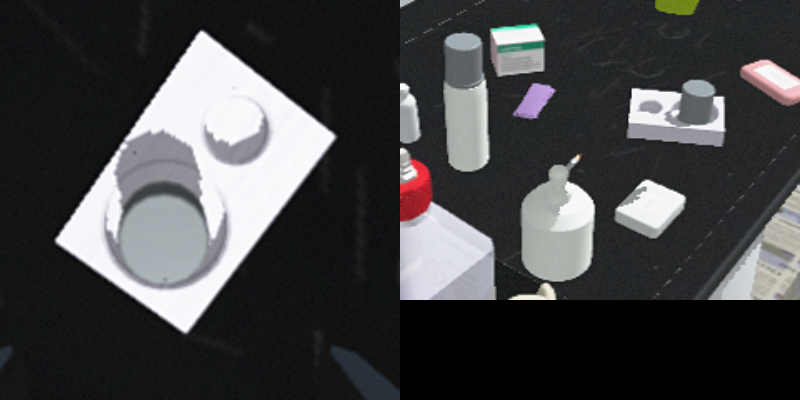

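The cap stands in the wide well, with its top at (163,240) and the rim centre at about (166,229) in the left half. Both bottles stand. I'll check the numbers and hand in.

Run:
```python
from h import *
st=env.observe(); a=onz("wrist",313.4,168,.060,st); b=onz("wrist",314.7,163,.024,st)
print(a,b,np.linalg.norm((a-b)[:2]), np.abs(st["dq"]).max())
if np.linalg.norm((a-b)[:2])<.008: job.close_job()
```

```text
[ 0.47036775 -0.30115827  0.06      ] [ 0.47147989 -0.30133849  0.024     ] 0.0011266498856008385 0.04117805386124356
the job is handed in; nothing more can be done
```

The stout bottle's cap is off and standing open end down in the wide well. I handed the job in at about 9.4 s on the robot's clock.

- **Lift:** I gripped the cap high at 10 N, so the fingers stayed above the holder later. I lifted it straight up.
- **Placing:** I lowered it until the floor pushed back with 6 N at the expected height, then released it and backed away. There was no drop.
- **Last checks:** In the final wrist view the cap's centre is about 1 mm from the well's centre, and the limit is 12 mm. It looks upright and down on the floor. In the side view both bottles stand where they were. I did not measure the cap's tilt or the bottles' shift as numbers.
- **Disagreements:**
  - My two first estimates of the well from the fixed cameras were 6–11 mm off the wrist measurements. The two wrist measurements agreed within about 1–2 mm, so I used those.
  - The final wrist picture put the well about 5 mm from the earlier wrist values, probably because the arm was still settling. The offset between cap and well in that picture should be little affected.
- **Picture budget:** I viewed 12 pictures, two past the budget, for a second look at the well and checks before and after the release.

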